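Uncover the spring-jaw work holder and hold its jaw open at the mark

TASK

Lift the blue dust cover off the work holder by its knob and set it down gently, upright, on the table or the teal mat beside the holder, and let go of it. Then pull the holder's spring jaw back by its black post until the jaw's yellow pointer is level with the red mark, and keep it there so that the chip tray can be taken out: finish while still holding the jaw at the mark. Leave the tray in its nest and do not disturb the dish, the loupe or the tube.

Things in the scene. Friction and masses are not known exactly. Their poses are not given: they have to be found in the camera images.
- holder: grey metal work holder fixed to the table: base plate on small feet, 193 x 100 mm, along its own x from -102 to +91 mm of the origin; origin on the table under the middle of the jaw mechanism. Its -x is the direction in which the jaw is pulled open (roughly towards the robot), +x is the end with the tray nest. Its top face is 14 mm above the table; a 27 mm high plate stands across its -x end
- jaw: spring jaw that slides on the holder along the holder's x; this origin coincides with the holder's origin while the jaw is shut and moves towards the holder's -x by as much as the jaw is opened (0 to 55 mm). The spring pulls it shut: about 5 N when shut, rising to about 10 N at 42 mm; let go, it runs shut. The top of its grey carriage is 28 mm above the table
- pull_post (a point): the jaw's upright round black post, 20 mm diameter, from 28 to 58 mm above the table; this point is on its axis, 46 mm above the table, and moves with the jaw. While the jaw is shut it lies 18 mm to the -x side of the holder's origin. The cover stands over it at the start
- pointer (a point): tip of the jaw's yellow pointer, on the jaw's -y side at the front of the carriage, 20 mm above the table; it moves with the jaw. While the jaw is shut it lies at x = -33.5 mm, y = -33 mm in the holder's frame
- mark (a point): the red rider (5 mm along the scale, 12 mm across, 9 mm high) fixed on the holder's scale beside the pointer's path, in front of the cover; this point is the middle of its side that faces the pointer's path, its axes as the holder's. It stands 22 to 42 mm from the shut pointer, differently each time, 2.5 mm beside the pointer's path and does not stop the jaw
- cover: loose blue box-shaped dust cover, open below, 136 (own x) x 78 (own y) x 50 mm without its knob, walls 3 mm, 0.1 to 0.2 kg; origin at the centre of its lower rim. At the start it stands on the holder's top face over tray, jaw and post, its x along the holder's x, its origin 21.5 mm to the +x side of the holder's origin. It must rise by at least 50 mm before it is clear of the post.
- esd_mat: flat teal mat, 2 mm thick, 300 (x) x 440 (y) mm, fixed on the table, reaching from beneath the holder to its left; origin at the centre of its underside. It counts as table. It is free for the cover on the robot's left of the holder: at 75 mm to the -x side of this origin, and 180 mm left of the holder's origin (yet at least 20 mm to the -y side of this one)
- cover_knob (a point): round black knob on the middle of the cover, 24 mm diameter where it is gripped, top 76 mm above the cover's lower rim; this point is on its axis 65 mm above the lower rim (15 mm above the cover's flat top)
- tray: black chip tray, 51 x 51 x 6 mm, lying in the holder's nest under the cover, centre 49.5 mm to the +x side of the holder's origin; origin at the centre of its underside. It stays there
- petri: open glass dish, 66 mm diameter, 12 mm high, on the teal mat behind and to the left of the holder; origin at the centre of its underside. Bystander
- loupe: black loupe, 38 mm diameter, 32 mm high, standing on the teal mat behind the holder; origin at the centre of its underside. Bystander
- tube: clear tube with a red cap, 62 mm long, 14 mm diameter, lying on the table to the robot's right of the holder; origin at its underside. Bystander

How it is judged:
By the outcome, as a careful person would: the job done as asked, in the order asked, and still so for the second after the job is handed in, while the arm keeps its last pose, push and grip.
It also fails if it takes over 48 s, if anything falls off the work surface, if the arm or the gripper's body presses on something with over 40 N, if the wrist force passes 120 N, or if a joint passes its speed limit or range.

ROBOT

A 7-joint arm with a two-finger parallel gripper is mounted at the origin on a cart in front of the work surface, level with it; the furniture and walls round the work are solid. World frame = base frame: x ahead of the robot, y to its left, z up, the work surface at z = 0. Lengths are in m, angles in rad, forces in N, time in s.
With the tool pointing down it reaches from about 0.4 to 0.875 m from the base axis. Payload 19.3 kg.
Tool frame: the origin (TCP) lies at the very end of the fingers, on their centre line; the grasp point (between the pads) lies 19 mm behind it; z points along the fingers, y is the line along which they close (so a half turn about z gives the same grasp; the last joint's range is limited). The gripper opens to 85 mm and grips with 20 to 120 N. Pads are 22 mm wide; open, the fingers measure 114 mm over their backs; the gripper's body (76 mm by 85 mm) begins 54 mm behind the grasp point. The pads swing forward as they close: fully open they stand 13 mm farther back than shut.
Start: joints at [-1.255, 0.521, -0.036, 1.599, 0.021, 1.021, -0.113], TCP at [0.235, 0.579, 0.231] pointing down, gripper open.
Joint ranges: [-2.91, 2.91], [-0.3, 2.13], [-1.5, 1.42], [0.17, 2.43], [-1.26, 4.41], [0.16, 1.93], [-2.52, 2.52]. Speed limits (rad/s): [1.89, 1.89, 2.39, 2.39, 3.01, 3.01, 3.01].

INTERFACE

Orientations are given as [roll, pitch, yaw] about the fixed x, y, z axes, in that order (R = Rz(yaw) Ry(pitch) Rx(roll)).
In Python, from workcell import monitor, optics, job_done gives the robot as it stands.
- The arm moves only by the shell command python3 -m handwheel 'ROWS' [FORCE]. ROWS is JSON, a list of rows, each an object of numbers: "dx", "dy", "dz": the shift along the tool's x, y, z in cm; "wx", "wy", "wz": the turn, a rotation vector about the tool's x, y, z in rad; "claw": the opening in per cent of the stroke, from 0 (shut) to 100 (fully open). A call has 1 to 8 rows; each row shifts and turns the commanded pose from where the row before left it, along the tool's axes as they then stand; what a row does not reach is not made up. A row lasts 1/8 s, in which the tool goes at most 62.5 mm and 10.7 degrees, less where a joint would pass 70% of its speed; a pose out of reach is approached as far as the arm can. A call with a gripper value outside its range is refused whole. The fingers move at their own pace and stop on an object; FORCE is the grip in N (left out, the last holds). Time passes only in rows, so rows that do not move let the fingers close. It gives the time, the measured TCP pose, the force, the opening and the grip force at its end, in the units of the state.
- monitor.observe(): the state, without advancing time (a new reading comes with each control period).
- optics.grab_frame(name): name is "scene" or "side" or "wrist"; returns a dict with "frame" (420x560x3 uint8, blue, green, red), "fovy" (degrees; the focal length in pixels is half the picture's height over the tangent of half this angle, whatever the lens; pixels are square), "cx", "cy" (the principal point, pixels), "R" (3x3) and "t" (3): a world point X has camera coordinates R X + t. Camera axes: x right, y down, z forward; pixel columns grow to the right and rows downward; lengths in m; the calibration is good to about 2 mm. A picture is of the moment at which its call begins. There is no depth.
- job_done(): hands the job in; it is judged then, once.
Trained networks look in the newest picture that a camera, given by its name, has taken for a name from the list of things; names that differ only in an ending like _2 or _b are one class to them, and where a whole thing is asked for, a point or a joint stands for the part that bears it (a point fixed in the world has none). Each returns a list of dicts, best first, with "p" (0 to 1); they miss things now and then, are a little off and sometimes report something else, mostly with a low value. They report only what shows in the picture. A call takes as long as a camera call.
- optics.masks_of(name, camera): "region" (420x560 bool, what is visible of it) and "rect" ([left, top, width, height] in pixels, round what is visible of it).
The state is a dict: "clock": time; "qpos": joint angles; "qd": joint speeds; "joint_efforts": joint torques, N m; "position": TCP position; "tool_rot": TCP orientation; "force": force on the tool from outside, world axes, zero at the start; "moment": the same for the moment, N m; "grip_width": finger opening in m; "finger_force": force on a finger pad.
Only numpy, scipy, OpenCV 4.12 (cv2) and the standard library are available. Lean on these libraries where they do the work, as an engineer would, in place of code of your own. Each camera call takes 0.05 s, during which the arm holds its last target. There are 200 camera calls.

## Working session

There is one attempt and no reset: what is moved stays moved. The work goes in short steps, Python scripts to look and compute and a shell command to move; the robot and the scene stay as the last step left them, time stands still between calls to the robot, and variables do not carry over. Pictures are saved under pics/ and viewed, at most 10 in all, crops included, and the job is handed in when it is done.

```bash
mkdir -p pics; cat > h.py <<'E'
import numpy as np, cv2
from workcell import monitor, optics, job_done
from scipy.spatial.transform import Rotation as Ro
def K(f):
    h=f["frame"].shape[0]; F=h/2/np.tan(np.radians(f["fovy"])/2); return F
def proj(f,X):
    c=np.array(f["R"])@np.array(X).T.reshape(3,-1)+np.array(f["t"]).reshape(3,1)
    return (K(f)*c[:2]/c[2]+np.array([[f["cx"]],[f["cy"]]])).T
def onz(f,uv,z):
    R=np.array(f["R"]);t=np.array(f["t"]).ravel();C=-R.T@t
    d=R.T@np.array([(uv[0]-f["cx"])/K(f),(uv[1]-f["cy"])/K(f),1]); return C+d*(z-C[2])/d[2]
def st():
    s=monitor.observe(); print({k:np.round(s[k],4).tolist() for k in("clock","qpos","position","tool_rot","force","grip_width","finger_force")}); return s
E
python3 - <<'E'
from h import *
s=st()
for c in("scene","side"):
    f=optics.grab_frame(c); cv2.imwrite(f"pics/{c}0.png",f["frame"])
    print(c,f["fovy"],np.round(-np.array(f["R"]).T@np.array(f["t"]).ravel(),3))
    for n in("holder","cover","cover_knob","mark","esd_mat","petri","loupe","tube"):
        for m in optics.masks_of(n,c)[:2]:
            r=m["region"];ys,xs=np.nonzero(r); print(n,round(m["p"],2),m["rect"],(xs.mean().round(1),ys.mean().round(1)) if len(xs) else 0)
E
```

```text
{'clock': 0.0, 'qpos': [-1.2552, 0.522, -0.0363, 1.6, 0.0212, 1.0211, -0.1128], 'position': [0.2351, 0.5787, 0.2307], 'tool_rot': [-3.1404, 0.0001, 2.7557], 'force': [-0.248, 0.2564, 0.3234], 'grip_width': 0.0855, 'finger_force': 0.0}
scene 55.451872965082316 [ 0.021 -0.177  0.665]
holder 0.66 [226.4, 213.9, 81.3, 58.7] (np.float64(257.5), np.float64(248.5))
cover 0.61 [242.6, 188.5, 61.7, 64.4] (np.float64(272.5), np.float64(217.9))
cover_knob 0.58 [240.9, 184.7, 62.9, 62.9] (np.float64(272.5), np.float64(218.0))
petri 0.92 [262.7, 167.2, 21.2, 13.9] (np.float64(272.0), np.float64(172.3))
loupe 0.48 [282.7, 177.0, 17.1, 18.2] (np.float64(289.4), np.float64(184.9))
side 54.62079460198888 [ 0.325 -0.477  0.545]
holder 0.74 [201.3, 224.2, 100.3, 33.8] (np.float64(238.4), np.float64(239.9))
cover 0.94 [227.0, 195.8, 74.5, 43.8] (np.float64(262.9), np.float64(217.6))
cover_knob 0.95 [225.5, 193.0, 73.5, 51.0] (np.float64(262.2), np.float64(217.6))
mark 0.42 [227.2, 193.2, 70.0, 49.9] (np.float64(262.9), np.float64(217.7))
esd_mat 0.74 [228.0, 192.7, 75.1, 52.3] (np.float64(262.9), np.float64(217.6))
petri 0.88 [296.3, 179.5, 24.8, 17.1] (np.float64(308.7), np.float64(187.4))
loupe 0.53 [303.3, 192.5, 13.5, 18.3] (np.float64(311.2), np.float64(201.9))
tube 0.74 [252.7, 331.0, 28.9, 30.0] (np.float64(267.7), np.float64(345.5))
```

```bash
python3 - <<'E'
import cv2,numpy as np
a=cv2.imread("pics/scene0.png")[140:300,170:370];b=cv2.imread("pics/side0.png")[160:360,180:360]
cv2.imwrite("pics/a.png",cv2.resize(a,None,fx=4,fy=3.75,interpolation=cv2.INTER_CUBIC)if 0 else cv2.resize(a,(750,600),interpolation=cv2.INTER_CUBIC))
cv2.imwrite("pics/b.png",cv2.resize(b,(540,600),interpolation=cv2.INTER_CUBIC))
E
```

```text
(no output)
```

View pics/a.png

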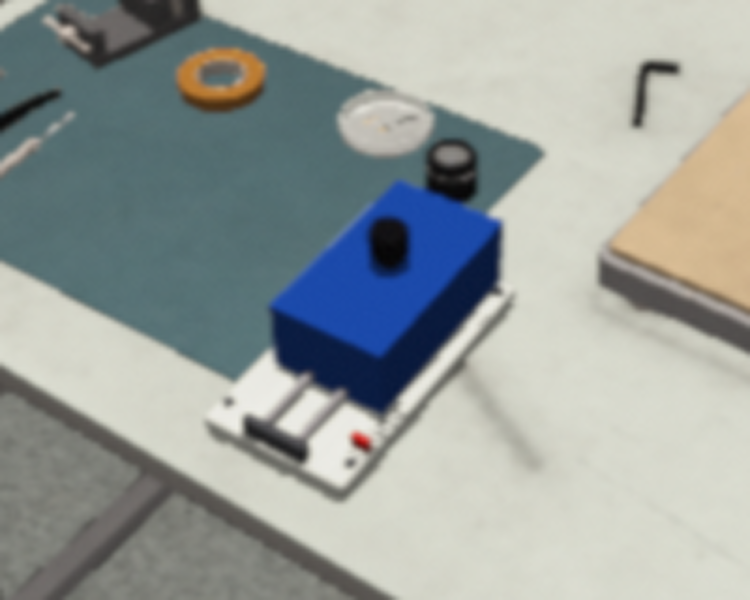

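View pics/b.png

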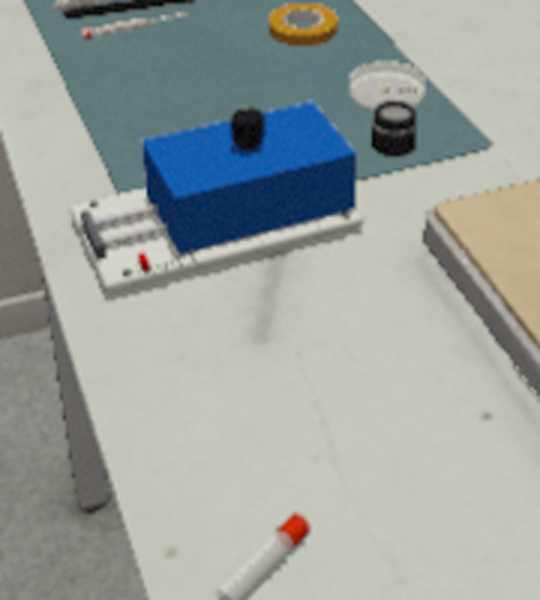

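```bash
cat > fit.py <<'E'
from h import *
from scipy.optimize import least_squares
P=[[-.102,.05,.014],[-.102,-.05,.014],[.091,-.05,.014]]+[[.0215+sx*.068,sy*.039,.064] for sx,sy in((-1,1),(-1,-1),(1,-1),(1,1))]
P=np.array(P)
A=np.array([(207,417),(340,493),(513,292),(270,308),(380,355),(500,225),(400,182)])/3.75+[170,140]
B=np.array([(73,207),(107,290),(360,218),(146,145),(177,195),(355,153),(312,104)])/3+[180,160]
fa,fb=optics.grab_frame("scene"),optics.grab_frame("side")
def W(p,P):
    c,s=np.cos(p[2]),np.sin(p[2]); P=np.atleast_2d(P)
    return np.c_[p[0]+c*P[:,0]-s*P[:,1],p[1]+s*P[:,0]+c*P[:,1],P[:,2]]
r=lambda p:np.r_[(proj(fa,W(p,P))-A),(proj(fb,W(p,P))-B)].ravel()
x0=[*onz(fa,A[0],.014)[:2],.3]
q=least_squares(r,x0,loss="soft_l1"); p=q.x; print(p); print(r(p).reshape(-1,2).round(1).tolist())
print("knob",W(p,[.0215,0,.079]))
# mark: side facing path at y=-.0355, centre y -.0415, z centre ~.0185
for f,uv in((fa,np.array((361,440))/3.75+[170,140]),(fb,np.array((144,262))/3+[180,160])):
    X=onz(f,uv,.0185); c,s=np.cos(p[2]),np.sin(p[2]); d=X[:2]-p[:2]; print("mark holder-frame",c*d[0]+s*d[1],-s*d[0]+c*d[1])
for n in("petri","loupe","tube"):
    for cam,f in(("scene",fa),("side",fb)):
        for m in optics.masks_of(n,cam)[:1]:
            ys,xs=np.nonzero(m["region"]); print(n,cam,onz(f,(xs.mean(),ys.mean()),.01).round(3))
np.save("p.npy",p)
for f,pts in((fa,[(545,153),(230,378)]),(fb,[(490,143),(120,190)])):
    k,o=(3.75,[170,140]) if f is fa else (3,[180,160])
    for u in pts: print("mat corner",onz(f,np.array(u)/k+o,.002).round(3))
E
python3 fit.py
```

```text
[0.52335636 0.21377726 0.04341122]
[[-0.6, 0.2], [1.8, -0.6], [2.1, -1.3], [0.3, -0.4], [1.1, 1.0], [1.9, -0.7], [0.0, -0.8], [-2.4, -0.5], [-1.5, -1.1], [0.8, -0.1], [-2.7, -1.9], [-1.7, 1.0], [0.1, -0.0], [-0.3, -1.3]]
knob [[0.54483611 0.21471031 0.079     ]]
mark holder-frame -0.07058448333025108 -0.03820031973337831
mark holder-frame -0.07011977247935024 -0.04133934502254362
petri scene [0.71  0.345 0.01 ]
petri side [0.715 0.344 0.01 ]
loupe scene [0.694 0.276 0.01 ]
tube scene [ 0.45  -0.077  0.01 ]
tube side [ 0.454 -0.08   0.01 ]
mat corner [0.754 0.234 0.002]
mat corner [0.46  0.276 0.002]
mat corner [0.759 0.238 0.002]
mat corner [0.464 0.281 0.002]
```

```bash
python3 -m handwheel '[{"wz":0.18},{"wz":0.18},{"wz":0.18},{"wz":0.18},{"wz":0.18},{"wz":0.18},{"wz":0.06},{}]' 40
```

```text
schema error: expected keys dx, dy, dz, wx, wy, wz, claw
```

```bash
python3 -m handwheel '[{"dx":0,"dy":0,"dz":0,"wx":0,"wy":0,"wz":0.18,"claw":100},{"dx":0,"dy":0,"dz":0,"wx":0,"wy":0,"wz":0.18,"claw":100},{"dx":0,"dy":0,"dz":0,"wx":0,"wy":0,"wz":0.18,"claw":100},{"dx":0,"dy":0,"dz":0,"wx":0,"wy":0,"wz":0.18,"claw":100},{"dx":0,"dy":0,"dz":0,"wx":0,"wy":0,"wz":0.18,"claw":100},{"dx":0,"dy":0,"dz":0,"wx":0,"wy":0,"wz":0.18,"claw":100},{"dx":0,"dy":0,"dz":0,"wx":0,"wy":0,"wz":0.06,"claw":100},{"dx":0,"dy":0,"dz":0,"wx":0,"wy":0,"wz":0,"claw":100}]' 40; python3 -c "
from h import *
st()"
```

```text
clock: 2.3
position: [0.235, 0.5791, 0.2312]
tool_rot: [3.142, 0.0, 1.616]
force: [-0.1, -0.0, 0.3]
grip_width: 0.0857
finger_force: 0.0
{'clock': 2.3, 'qpos': [-1.4432, 0.5336, 0.2435, 1.6104, -0.1447, 1.0154, -1.1101], 'position': [0.235, 0.5791, 0.2312], 'tool_rot': [3.1415, 0.0002, 1.6165], 'force': [-0.1186, -0.0445, 0.3168], 'grip_width': 0.0857, 'finger_force': 0.0}
```

```bash
python3 -m handwheel '[{"dx":-4,"dy":3.1,"dz":0,"wx":0,"wy":0,"wz":0,"claw":100},{"dx":-4,"dy":3.1,"dz":0,"wx":0,"wy":0,"wz":0,"claw":100},{"dx":-4,"dy":3.1,"dz":0,"wx":0,"wy":0,"wz":0,"claw":100},{"dx":-4,"dy":3.1,"dz":0,"wx":0,"wy":0,"wz":0,"claw":100},{"dx":-4,"dy":3.1,"dz":0,"wx":0,"wy":0,"wz":0,"claw":100},{"dx":-4,"dy":3.1,"dz":0,"wx":0,"wy":0,"wz":0,"claw":100},{"dx":-4,"dy":3.1,"dz":0,"wx":0,"wy":0,"wz":0,"claw":100},{"dx":-4,"dy":3.1,"dz":0,"wx":0,"wy":0,"wz":0,"claw":100}]'
```

```text
clock: 3.3
position: [0.4983, 0.2692, 0.2315]
tool_rot: [3.141, -0.0, 1.618]
force: [0.4, 1.1, 0.2]
grip_width: 0.085
finger_force: 0.0
```

Remaining (+0.046, −0.054), down to z ≈ 0.16.

```bash
python3 -m handwheel '[{"dx":-2.8,"dy":2.2,"dz":3,"wx":0,"wy":0,"wz":0,"claw":100},{"dx":-2.8,"dy":2.2,"dz":3,"wx":0,"wy":0,"wz":0,"claw":100},{"dx":0,"dy":0,"dz":0,"wx":0,"wy":0,"wz":0,"claw":100},{"dx":0,"dy":0,"dz":0,"wx":0,"wy":0,"wz":0,"claw":100}]'
python3 - <<'E'
from h import *
s=st();p=np.load("p.npy")
f=optics.grab_frame("wrist"); im=f["frame"].copy()
from fit import W,P
for u in proj(f,np.r_[W(p,P[3:]),W(p,[.0215,0,.09])]): cv2.circle(im,tuple(int(v) for v in u),3,(0,255,255),-1)
cv2.imwrite("pics/w1.png",im)
for n in("cover_knob","cover"):
    for m in optics.masks_of(n,"wrist")[:2]: print(n,round(m["p"],2),m["rect"])
E
```

```text
clock: 3.8
position: [0.5437, 0.2171, 0.1716]
tool_rot: [-3.142, -0.0, 1.617]
force: [-0.6, 0.3, -0.2]
grip_width: 0.0855
finger_force: 0.0
{'clock': 3.8, 'qpos': [-0.6867, 0.5477, 0.2943, 1.777, -0.2036, 0.8464, -0.2514], 'position': [0.5437, 0.2171, 0.1716], 'tool_rot': [-3.1416, -0.0004, 1.6169], 'force': [-0.6053, 0.2857, -0.16], 'grip_width': 0.0855, 'finger_force': 0.0}
[0.52335636 0.21377726 0.04341122]
[[-0.6, 0.2], [1.8, -0.6], [2.1, -1.3], [0.3, -0.4], [1.1, 1.0], [1.9, -0.7], [0.0, -0.8], [-2.4, -0.5], [-1.5, -1.1], [0.8, -0.1], [-2.7, -1.9], [-1.7, 1.0], [0.1, -0.0], [-0.3, -1.3]]
knob [[0.54483611 0.21471031 0.079     ]]
mark holder-frame -0.07058448333025108 -0.03820031973337831
mark holder-frame -0.07011977247935024 -0.04133934502254362
petri scene [0.712 0.341 0.01 ]
petri side [0.715 0.346 0.01 ]
loupe scene [0.693 0.275 0.01 ]
loupe side [0.691 0.279 0.01 ]
tube scene [ 0.448 -0.078  0.01 ]
tube side [ 0.452 -0.082  0.01 ]
mat corner [0.754 0.234 0.002]
mat corner [0.46  0.276 0.002]
mat corner [0.759 0.238 0.002]
mat corner [0.464 0.281 0.002]
cover_knob 0.62 [189.7, 140.7, 191.8, 117.4]
```

View pics/w1.png

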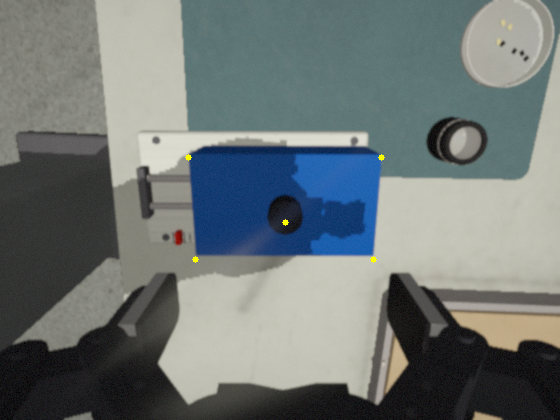

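```bash
python3 -m handwheel '[{"dx":0.1,"dy":0.1,"dz":3,"wx":0,"wy":0,"wz":0,"claw":70},{"dx":0,"dy":0,"dz":3,"wx":0,"wy":0,"wz":0,"claw":70},{"dx":0,"dy":0,"dz":2.2,"wx":0,"wy":0,"wz":0,"claw":70},{"dx":0,"dy":0,"dz":1.4,"wx":0,"wy":0,"wz":0,"claw":70},{"dx":0,"dy":0,"dz":0.8,"wx":0,"wy":0,"wz":0,"claw":70},{"dx":0,"dy":0,"dz":0,"wx":0,"wy":0,"wz":0,"claw":70}]' 40
python3 -m handwheel '[{"dx":0,"dy":0,"dz":0,"wx":0,"wy":0,"wz":0,"claw":0},{"dx":0,"dy":0,"dz":0,"wx":0,"wy":0,"wz":0,"claw":0},{"dx":0,"dy":0,"dz":0,"wx":0,"wy":0,"wz":0,"claw":0},{"dx":0,"dy":0,"dz":0,"wx":0,"wy":0,"wz":0,"claw":0},{"dx":0,"dy":0,"dz":0,"wx":0,"wy":0,"wz":0,"claw":0},{"dx":0,"dy":0,"dz":0,"wx":0,"wy":0,"wz":0,"claw":0},{"dx":0,"dy":0,"dz":0,"wx":0,"wy":0,"wz":0,"claw":0},{"dx":0,"dy":0,"dz":0,"wx":0,"wy":0,"wz":0,"claw":0}]' 50
```

```text
clock: 5.1
position: [0.5448, 0.2176, 0.0673]
tool_rot: [-3.141, 0.0, 1.616]
force: [-0.1, -1.2, 0.3]
grip_width: 0.06
finger_force: 0.0
clock: 6.1
position: [0.5451, 0.2177, 0.0681]
tool_rot: [3.141, -0.0, 1.616]
force: [-1.9, 0.3, 7.0]
grip_width: 0.0223
finger_force: 48.6
```

```bash
python3 -m handwheel '[{"dx":0,"dy":0,"dz":-0.5,"wx":0,"wy":0,"wz":0,"claw":0},{"dx":0,"dy":0,"dz":-0.5,"wx":0,"wy":0,"wz":0,"claw":0},{"dx":0,"dy":0,"dz":-0.5,"wx":0,"wy":0,"wz":0,"claw":0},{"dx":0,"dy":0,"dz":0,"wx":0,"wy":0,"wz":0,"claw":0}]' 50
python3 - <<'E'
from h import *
f=optics.grab_frame("side"); cv2.imwrite("pics/s1.png",cv2.resize(f["frame"][120:300,160:340],(600,600),interpolation=cv2.INTER_CUBIC)); st()
E
```

```text
clock: 6.6
position: [0.5449, 0.2177, 0.0828]
tool_rot: [3.141, -0.0, 1.616]
force: [0.2, -0.8, -1.8]
grip_width: 0.0222
finger_force: 49.2
{'clock': 6.65, 'qpos': [-0.6524, 0.674, 0.2478, 1.8272, -0.2489, 0.6704, -0.2157], 'position': [0.5448, 0.2177, 0.0825], 'tool_rot': [3.1413, -0.0001, 1.6158], 'force': [0.5671, 0.3483, -1.8771], 'grip_width': 0.0219, 'finger_force': 49.1513}
```

View pics/s1.png

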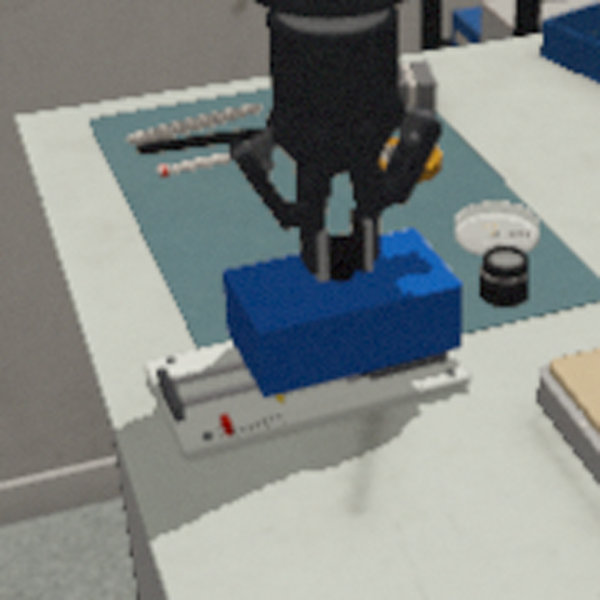

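```bash
python3 -m handwheel '[{"dx":0,"dy":0,"dz":-1,"wx":0,"wy":0,"wz":0,"claw":0},{"dx":0,"dy":0,"dz":-1.5,"wx":0,"wy":0,"wz":0,"claw":0},{"dx":0,"dy":0,"dz":-1.5,"wx":0,"wy":0,"wz":0,"claw":0},{"dx":0,"dy":0,"dz":-1.5,"wx":0,"wy":0,"wz":0,"claw":0},{"dx":0,"dy":0,"dz":-1.5,"wx":0,"wy":0,"wz":0,"claw":0},{"dx":0,"dy":0,"dz":-1,"wx":0,"wy":0,"wz":0,"claw":0},{"dx":0,"dy":0,"dz":0,"wx":0,"wy":0,"wz":0,"claw":0}]'
python3 - <<'E'
from h import *
f=optics.grab_frame("side")
for u in((165,170),(230,160),(135,145),(410,175)): print(u,onz(f,np.array(u)*.3+[160,120],.01).round(3))
E
```

```text
clock: 7.52
position: [0.545, 0.2178, 0.163]
tool_rot: [3.141, -0.001, 1.616]
force: [0.3, -0.6, -2.4]
grip_width: 0.0224
finger_force: 49.2
(165, 170) [0.494 0.523 0.01 ]
(230, 160) [0.549 0.521 0.01 ]
(135, 145) [0.48  0.577 0.01 ]
(410, 175) [0.681 0.442 0.01 ]
```

```bash
python3 -m handwheel '[{"dx":1.5,"dy":0,"dz":0,"wx":0,"wy":0,"wz":0,"claw":0},{"dx":2.5,"dy":0,"dz":0,"wx":0,"wy":0,"wz":0,"claw":0},{"dx":3,"dy":0,"dz":0,"wx":0,"wy":0,"wz":0,"claw":0},{"dx":3,"dy":0.3,"dz":0,"wx":0,"wy":0,"wz":0,"claw":0},{"dx":3,"dy":0.5,"dz":0,"wx":0,"wy":0,"wz":0,"claw":0},{"dx":2.5,"dy":0,"dz":0,"wx":0,"wy":0,"wz":0,"claw":0},{"dx":1.5,"dy":0,"dz":0,"wx":0,"wy":0,"wz":0,"claw":0},{"dx":0.5,"dy":0,"dz":0,"wx":0,"wy":0,"wz":0,"claw":0}]'
python3 -m handwheel '[{"dx":0,"dy":0,"dz":1.5,"wx":0,"wy":0,"wz":0,"claw":0},{"dx":0,"dy":0,"dz":2,"wx":0,"wy":0,"wz":0,"claw":0},{"dx":0,"dy":0,"dz":2,"wx":0,"wy":0,"wz":0,"claw":0},{"dx":0,"dy":0,"dz":2,"wx":0,"wy":0,"wz":0,"claw":0},{"dx":0,"dy":0,"dz":1.5,"wx":0,"wy":0,"wz":0,"claw":0},{"dx":0,"dy":0,"dz":0.5,"wx":0,"wy":0,"wz":0,"claw":0},{"dx":0,"dy":0,"dz":0,"wx":0,"wy":0,"wz":0,"claw":0}]'
```

```text
clock: 8.57
position: [0.5444, 0.3936, 0.1618]
tool_rot: [-3.141, 0.0, 1.617]
force: [0.3, -0.0, -1.5]
grip_width: 0.0222
finger_force: 49.1
clock: 9.45
position: [0.545, 0.3928, 0.0673]
tool_rot: [3.142, 0.0, 1.616]
force: [-0.2, 0.4, -1.9]
grip_width: 0.0223
finger_force: 49.1
```

```bash
python3 -m handwheel '[{"dx":0,"dy":0,"dz":0.5,"wx":0,"wy":0,"wz":0,"claw":0},{"dx":0,"dy":0,"dz":0.3,"wx":0,"wy":0,"wz":0,"claw":0},{"dx":0,"dy":0,"dz":0.1,"wx":0,"wy":0,"wz":0,"claw":0},{"dx":0,"dy":0,"dz":0.1,"wx":0,"wy":0,"wz":0,"claw":0},{"dx":0,"dy":0,"dz":0,"wx":0,"wy":0,"wz":0,"claw":0}]'
```

```text
clock: 10.07
position: [0.5449, 0.3928, 0.0573]
tool_rot: [-3.142, 0.0, 1.616]
force: [-0.4, -0.1, -0.5]
grip_width: 0.0223
finger_force: 49.1
```

```bash
python3 -m handwheel '[{"dx":0,"dy":0,"dz":0.1,"wx":0,"wy":0,"wz":0,"claw":0},{"dx":0,"dy":0,"dz":0,"wx":0,"wy":0,"wz":0,"claw":0}]'
```

```text
clock: 10.32
position: [0.5449, 0.3928, 0.0563]
tool_rot: [3.142, 0.0, 1.616]
force: [-0.3, -0.7, -0.3]
grip_width: 0.0218
finger_force: 49.1
```

```bash
python3 -m handwheel '[{"dx":0,"dy":0,"dz":0.1,"wx":0,"wy":0,"wz":0,"claw":0},{"dx":0,"dy":0,"dz":0,"wx":0,"wy":0,"wz":0,"claw":0}]'
```

```text
clock: 10.58
position: [0.5449, 0.3928, 0.0561]
tool_rot: [3.142, -0.0, 1.616]
force: [-4.2, -3.0, 12.3]
grip_width: 0.0222
finger_force: 50.4
```

```bash
python3 -m handwheel '[{"dx":0,"dy":0,"dz":-0.05,"wx":0,"wy":0,"wz":0,"claw":0},{"dx":0,"dy":0,"dz":0,"wx":0,"wy":0,"wz":0,"claw":50},{"dx":0,"dy":0,"dz":0,"wx":0,"wy":0,"wz":0,"claw":60},{"dx":0,"dy":0,"dz":0,"wx":0,"wy":0,"wz":0,"claw":60},{"dx":0,"dy":0,"dz":0,"wx":0,"wy":0,"wz":0,"claw":60},{"dx":0,"dy":0,"dz":-1.5,"wx":0,"wy":0,"wz":0,"claw":60},{"dx":0,"dy":0,"dz":-3,"wx":0,"wy":0,"wz":0,"claw":60},{"dx":0,"dy":0,"dz":-4,"wx":0,"wy":0,"wz":0,"claw":60}]'
python3 -m handwheel '[{"dx":-2,"dy":-0.3,"dz":-1,"wx":0,"wy":0,"wz":0,"claw":60},{"dx":-3,"dy":-0.5,"dz":0,"wx":0,"wy":0,"wz":0,"claw":60},{"dx":-3,"dy":-0.8,"dz":0,"wx":0,"wy":0,"wz":0,"claw":60},{"dx":-3,"dy":-0.8,"dz":0,"wx":0,"wy":0,"wz":0,"claw":60},{"dx":-3,"dy":-0.8,"dz":0,"wx":0,"wy":0,"wz":0,"claw":60},{"dx":-2,"dy":-0.8,"dz":0,"wx":0,"wy":0,"wz":0,"claw":60},{"dx":-1.5,"dy":0,"dz":0,"wx":0,"wy":0,"wz":0,"claw":60},{"dx":0,"dy":0,"dz":0,"wx":0,"wy":0,"wz":0,"claw":60}]'
python3 - <<'E'
from h import *
s=st();p=np.load("p.npy")
def W(p,P):
    c,s=np.cos(p[2]),np.sin(p[2]); P=np.atleast_2d(P)
    return np.c_[p[0]+c*P[:,0]-s*P[:,1],p[1]+s*P[:,0]+c*P[:,1],P[:,2]]
print("post",W(p,[-.018,0,.046]))
f=optics.grab_frame("wrist"); im=f["frame"].copy()
for u in proj(f,W(p,[[-.018,0,.058],[-.0335,-.033,.02],[-.0706,-.0355,.0185],[-.102,.05,.014],[-.102,-.05,.014],[.091,-.05,.014],[.091,.05,.014]])): cv2.circle(im,tuple(int(round(v)) for v in u),1,(0,255,0),-1)
np.save("w2.npy",f["frame"])
cv2.imwrite("pics/w2.png",cv2.resize(im,(800,600),interpolation=cv2.INTER_CUBIC))
for n in("pull_post","pointer","mark"):
    for m in optics.masks_of(n,"wrist")[:2]: print(n,round(m["p"],2),m["rect"])
E
```

```text
clock: 11.58
position: [0.5447, 0.3925, 0.1422]
tool_rot: [-3.141, 0.001, 1.616]
force: [0.3, 0.5, 0.6]
grip_width: 0.0514
finger_force: 0.0
clock: 12.58
position: [0.5132, 0.2152, 0.1511]
tool_rot: [3.141, -0.0, 1.614]
force: [-0.4, 0.7, 0.1]
grip_width: 0.0513
finger_force: 0.0
{'clock': 12.575, 'qpos': [-0.7111, 0.5339, 0.2883, 1.8693, -0.2097, 0.7673, -0.2659], 'position': [0.5132, 0.2152, 0.1511], 'tool_rot': [3.1412, -0.0, 1.6141], 'force': [-0.4388, 0.7345, 0.116], 'grip_width': 0.0513, 'finger_force': 0.0}
post [[0.50537332 0.21299611 0.046     ]]
pull_post 0.84 [250.4, 164.4, 76.2, 75.4]
pointer 0.62 [248.9, 163.4, 73.4, 71.9]
mark 0.61 [207.6, 236.3, 8.0, 19.2]
```

View pics/w2.png

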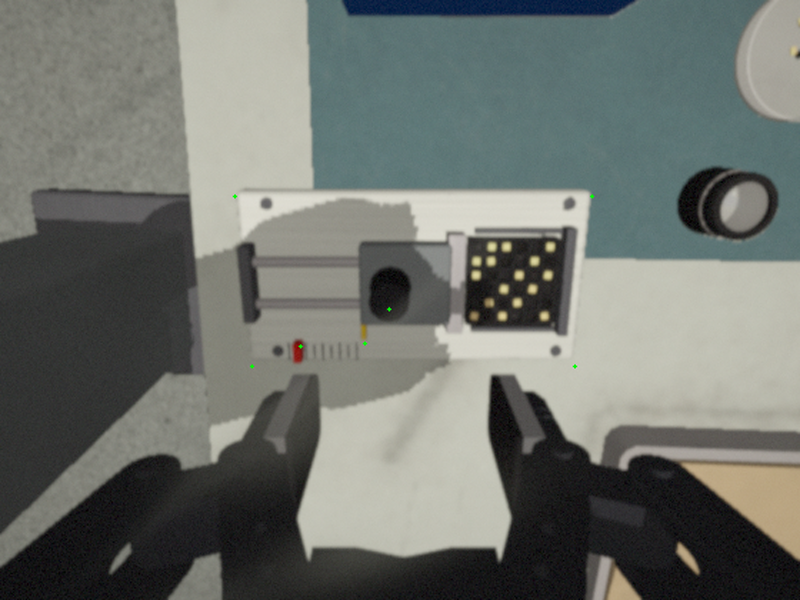

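```bash
python3 -m handwheel '[{"dx":0.2,"dy":-0.8,"dz":2,"wx":0,"wy":0,"wz":0,"claw":60},{"dx":0,"dy":0,"dz":3,"wx":0,"wy":0,"wz":0,"claw":60},{"dx":0,"dy":0,"dz":3,"wx":0,"wy":0,"wz":0,"claw":60},{"dx":0,"dy":0,"dz":2,"wx":0,"wy":0,"wz":0,"claw":60},{"dx":0,"dy":0,"dz":1.2,"wx":0,"wy":0,"wz":0,"claw":60},{"dx":0,"dy":0,"dz":0.5,"wx":0,"wy":0,"wz":0,"claw":60},{"dx":0,"dy":0,"dz":0,"wx":0,"wy":0,"wz":0,"claw":60}]'
python3 -m handwheel '[{"dx":0,"dy":0,"dz":0,"wx":0,"wy":0,"wz":0,"claw":0},{"dx":0,"dy":0,"dz":0,"wx":0,"wy":0,"wz":0,"claw":0},{"dx":0,"dy":0,"dz":0,"wx":0,"wy":0,"wz":0,"claw":0},{"dx":0,"dy":0,"dz":0,"wx":0,"wy":0,"wz":0,"claw":0},{"dx":0,"dy":0,"dz":0,"wx":0,"wy":0,"wz":0,"claw":0},{"dx":0,"dy":0,"dz":0,"wx":0,"wy":0,"wz":0,"claw":0}]' 60
```

```text
clock: 13.65
position: [0.5049, 0.218, 0.034]
tool_rot: [3.141, -0.0, 1.616]
force: [-0.2, 0.3, 0.0]
grip_width: 0.0513
finger_force: 0.0
clock: 14.4
position: [0.5057, 0.218, 0.0346]
tool_rot: [3.14, -0.001, 1.616]
force: [2.3, 0.5, 5.0]
grip_width: 0.0176
finger_force: 58.7
```

```bash
python3 -m handwheel '[{"dx":0,"dy":-0.4,"dz":0,"wx":0,"wy":0,"wz":0,"claw":0},{"dx":0,"dy":-0.7,"dz":0,"wx":0,"wy":0,"wz":0,"claw":0},{"dx":0,"dy":-0.7,"dz":0,"wx":0,"wy":0,"wz":0,"claw":0},{"dx":0,"dy":-0.7,"dz":0,"wx":0,"wy":0,"wz":0,"claw":0},{"dx":0,"dy":-0.6,"dz":0,"wx":0,"wy":0,"wz":0,"claw":0},{"dx":0,"dy":-0.3,"dz":0,"wx":0,"wy":0,"wz":0,"claw":0},{"dx":0,"dy":0,"dz":0,"wx":0,"wy":0,"wz":0,"claw":0},{"dx":0,"dy":0,"dz":0,"wx":0,"wy":0,"wz":0,"claw":0}]'
python3 - <<'E'
from h import *
st()
f=optics.grab_frame("wrist"); cv2.imwrite("pics/w3.png",f["frame"])
g=optics.grab_frame("side"); np.save("sd.npy",g["frame"])
s=optics.grab_frame("scene")
a=cv2.resize(g["frame"][205:275,190:260],(400,400),interpolation=cv2.INTER_CUBIC)
b=cv2.resize(s["frame"][220:280,215:275],(400,400),interpolation=cv2.INTER_CUBIC)
cv2.imwrite("pics/sc3.png",np.hstack([a,b]))
E
```

```text
clock: 15.4
position: [0.4726, 0.2166, 0.0346]
tool_rot: [3.138, -0.001, 1.615]
force: [8.5, -0.1, 0.8]
grip_width: 0.0178
finger_force: 58.7
{'clock': 15.4, 'qpos': [-0.6931, 0.6781, 0.2032, 2.02, -0.2835, 0.4659, -0.2352], 'position': [0.4726, 0.2166, 0.0346], 'tool_rot': [3.1377, -0.001, 1.6154], 'force': [8.5451, -0.1436, 0.8002], 'grip_width': 0.0178, 'finger_force': 58.6665}
```

View pics/w3.png

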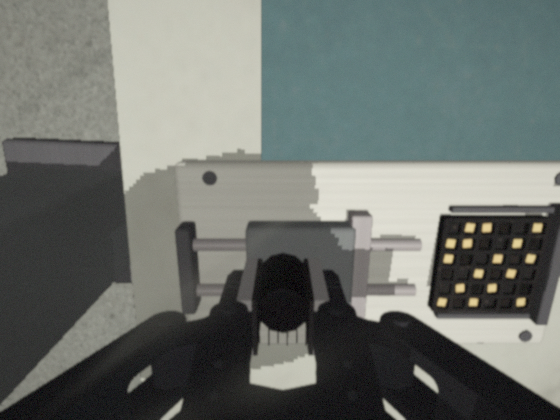

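View pics/sc3.png

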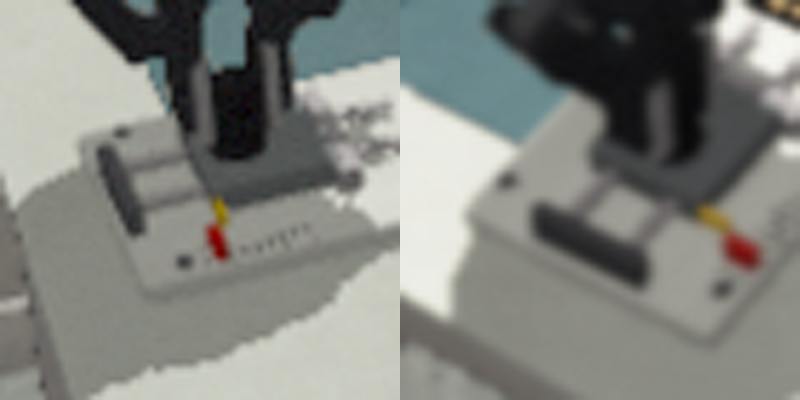

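```bash
cat > m.py <<'E'
from h import *
p=np.load("p.npy"); c,s=np.cos(p[2]),np.sin(p[2])
def W(P):
    P=np.atleast_2d(P); return np.c_[p[0]+c*P[:,0]-s*P[:,1],p[1]+s*P[:,0]+c*P[:,1],P[:,2]]
def H(X): d=X[:2]-p[:2]; return np.array([c*d[0]+s*d[1],-s*d[0]+c*d[1]])
def cen(f,guess,col):
    u=proj(f,W(guess))[0]; im=f["frame"].astype(float); B,G,R=im[...,0],im[...,1],im[...,2]
    w=np.clip(np.minimum(R,G)-B-25,0,None)*(abs(R-G)<90) if col=="y" else np.clip(R-np.maximum(G,B)-40,0,None)
    if col=="y": w=w*(G>0.5*R)
    yy,xx=np.mgrid[:w.shape[0],:w.shape[1]]; w=w*(np.hypot(xx-u[0],yy-u[1])<12)
    return np.array([(w*xx).sum(),(w*yy).sum()])/w.sum(), (w>0).sum()
def box(f,x,y0,y1,z0,z1,hw=.0025):
    P=W([[x+a,y,z] for a in(-hw,hw) for y in(y0,y1) for z in(z0,z1)])
    h=cv2.convexHull((proj(f,P)*16).astype(np.float32)); M=cv2.moments(h); return np.array([M["m10"],M["m01"]])/M["m00"]/16
def solve(f,uv,*b,hw=.0025):  # x and y shift of the box that fit the centroid
    from scipy.optimize import fsolve
    return fsolve(lambda v: box(f,v[0],b[0]+v[1],b[1]+v[1],b[2],b[3],hw)-uv,[-.07,0])
def run(f,px):
    r,nr=cen(f,[-.0706,-.0415,.0185],"r"); y,ny=cen(f,[px,-.029,.02],"y")
    mr=solve(f,r,-.0475,-.0355,.014,.023); my=solve(f,y,-.033,-.025,.018,.020,hw=.0015)
    print("red",r.round(1),nr,"yel",y.round(1),ny,"mark x,dy",(mr*1e3).round(1),"ptr",(my*1e3).round(1),"gap",((my[0]-mr[0])*1e3).round(2))
if __name__=="__main__":
    for n in("side","scene"):
        f=optics.grab_frame(n); run(f,-.0665)
E
python3 m.py
```

```text
red [227.5 246.6] 19 yel [228.1 241.6] 13 mark x,dy [-70.4   2.7] ptr [-64.5   5. ] gap 5.89
red [265.7 257.1] 21 yel [261.7 252.4] 16 mark x,dy [-70.6   4.6] ptr [-64.7   6.7] gap 5.87
```

```bash
python3 -m handwheel '[{"dx":0,"dy":-0.2,"dz":0,"wx":0,"wy":0,"wz":0,"claw":0},{"dx":0,"dy":-0.2,"dz":0,"wx":0,"wy":0,"wz":0,"claw":0},{"dx":0,"dy":0,"dz":0,"wx":0,"wy":0,"wz":0,"claw":0},{"dx":0,"dy":0,"dz":0,"wx":0,"wy":0,"wz":0,"claw":0}]'
python3 m.py
python3 - <<'E'
from m import *
p[1]+=.0032
out=[]
for n in("side","scene"):
    f=optics.grab_frame(n); u=proj(f,W([-.0705,-.0355,.02]))[0]; o=(u-15).round().astype(int); k=400/30
    im=cv2.resize(f["frame"][o[1]:o[1]+30,o[0]:o[0]+30],(400,400),interpolation=cv2.INTER_NEAREST)
    for x in(-.0735,-.0705,-.0675):
        l=proj(f,W([[x,-.0475,.0215],[x,-.015,.0215]])); a,b=[tuple(int(v) for v in (q-o+.5)*k) for q in l]; cv2.line(im,a,b,(255,255,0),1)
    out.append(im)
cv2.imwrite("pics/c4.png",np.hstack(out))
E
```

```text
clock: 16.15
position: [0.4687, 0.2164, 0.0346]
tool_rot: [3.138, -0.001, 1.615]
force: [8.2, -0.7, 1.7]
grip_width: 0.0176
finger_force: 58.7
red [227.5 246.6] 20 yel [226.4 241.6] 10 mark x,dy [-70.4   2.9] ptr [-67.7   6.4] gap 2.72
red [265.7 257.1] 21 yel [260.6 253.7] 16 mark x,dy [-70.6   4.7] ptr [-70.   0.] gap 0.59m.py:17: RuntimeWarning: The iteration is not making good progress, as measured by the 
 improvement from the last ten iterations.
  return fsolve(lambda v: box(f,v[0],b[0]+v[1],b[1]+v[1],b[2],b[3],hw)-uv,[-.07,0])
```

View pics/c4.png

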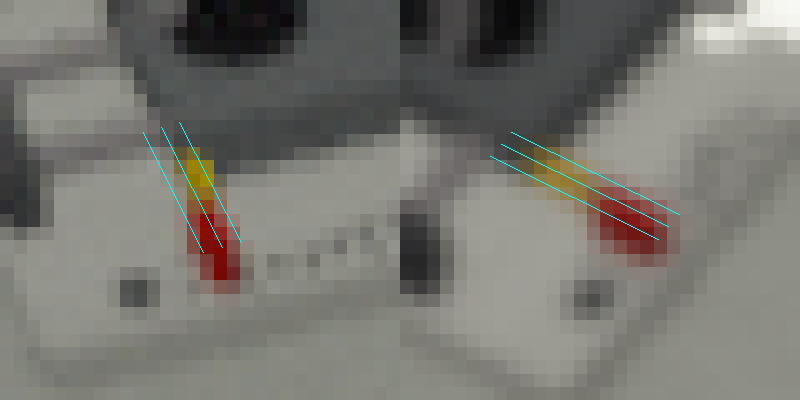

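```bash
python3 - <<'E'
from m import *
p[1]+=.0032
s=monitor.observe(); f=optics.grab_frame("wrist")
def T(pos,rpy): M=np.eye(4); M[:3,:3]=Ro.from_euler("xyz",rpy).as_matrix(); M[:3,3]=pos; return M
Cw=np.eye(4); Cw[:3,:3]=f["R"]; Cw[:3,3]=np.ravel(f["t"])
CT=Cw@T(s["position"],s["tool_rot"])
def cam(pos,rpy): M=CT@np.linalg.inv(T(pos,rpy)); g=dict(f); g["R"]=M[:3,:3]; g["t"]=M[:3,3]; return g
w2=cam([.5132,.2152,.1511],[3.1412,0,1.6141]); w2["frame"]=np.load("w2.npy")
w3=cam([.4726,.2166,.0346],[3.1377,-.001,1.6154]); w3["frame"]=cv2.imread("pics/w3.png")
run(w2,-.0335)
print(cen(w2,[-.0706,-.0415,.02],"r"),cen(w2,[-.0335,-.029,.02],"y"))
for z in(.018,.0215):print("ptr x,y",H(onz(w2,cen(w2,[-.0335,-.029,.02],"y")[0],z)),"mark",H(onz(w2,cen(w2,[-.0706,-.0415,.02],"r")[0],z)))
# edges along image rows: carriage rear top edge row profiles, jaw face, nest
def prof(g,hx,hy,z,n=18):
    u=proj(g,W([hx,hy,z]))[0]; a,b=int(u[1]),int(u[0]); r=g["frame"][a-1:a+2,b-n:b+n+1].mean(axis=(0,2)); return a,b-n,r.round().astype(int).tolist()
for nm,g,o in(("w2",w2,0),("w3",w3,-.032),("now",f,-.036)):
    print(nm,"carr front",prof(g,-.0335+o,.02,.028),"\n tray left",prof(g,.024,.0,.02))
np.savez("cams.npz",**{k+n:v[k] for n,v in(("2",w2),("3",w3),("4",f)) for k in("R","t","frame")})
cv2.imwrite("pics/w4.png",f["frame"])
E
```

```text
red [207.9 246. ] 103 yel [254.1 231.8] 49 mark x,dy [-73.   -0.6] ptr [-34.2  -0.5] gap 38.82
(array([207.89062831, 245.97397927]), np.int64(103)) (array([254.13046117, 231.78822816]), np.int64(49))
ptr x,y [-0.03427735 -0.02982434] mark [-0.0731732  -0.04240774]
ptr x,y [-0.03398276 -0.02850916] mark [-0.07238567 -0.04093309]
w2 carr front (174, 234, [145, 145, 145, 146, 146, 145, 146, 146, 146, 145, 145, 146, 144, 145, 144, 139, 124, 97, 81, 82, 82, 83, 83, 81, 82, 83, 82, 83, 81, 82, 81, 83, 80, 81, 82, 82, 82]) 
 tray left (197, 308, [91, 93, 97, 99, 101, 101, 111, 143, 170, 180, 180, 180, 178, 171, 156, 138, 125, 102, 66, 37, 29, 31, 37, 39, 45, 43, 44, 35, 30, 27, 27, 28, 26, 30, 33, 34, 37])
w3 carr front (233, 233, [152, 152, 151, 152, 152, 154, 153, 151, 151, 152, 150, 141, 119, 94, 85, 86, 88, 88, 92, 90, 90, 90, 93, 91, 92, 93, 94, 94, 94, 93, 94, 93, 93, 92, 94, 92, 94]) 
 tray left (266, 419, [214, 213, 213, 213, 214, 214, 214, 214, 213, 211, 200, 172, 142, 112, 70, 29, 16, 22, 27, 40, 47, 47, 47, 43, 42, 41, 38, 42, 39, 38, 40, 37, 35, 39, 41, 43, 44])
now carr front (233, 232, [153, 153, 153, 153, 154, 152, 152, 151, 152, 152, 151, 151, 140, 118, 94, 86, 86, 87, 89, 89, 89, 90, 91, 90, 92, 94, 93, 93, 93, 93, 93, 94, 95, 93, 92, 92, 93]) 
 tray left (266, 427, [213, 214, 214, 213, 214, 213, 213, 213, 212, 208, 194, 165, 135, 96, 53, 21, 17, 19, 32, 38, 47, 48, 47, 44, 41, 36, 40, 35, 41, 40, 37, 35, 37, 38, 40, 43, 44])m.py:17: RuntimeWarning: The iteration is not making good progress, as measured by the 
 improvement from the last ten iterations.
  return fsolve(lambda v: box(f,v[0],b[0]+v[1],b[1]+v[1],b[2],b[3],hw)-uv,[-.07,0])
```

```bash
python3 - <<'E'
from m import *
p[1]+=.0032
d=np.load("cams.npz"); f0=optics.grab_frame("wrist")
for n,a,b in(("2",(250.4,174),(325.6,197)),("3",(245.2,233),(432.8,266)),("4",(245.2,233),(439.8,266))):
    g=dict(f0); g["R"]=d["R"+n]; g["t"]=d["t"+n]
    print(n,"carr",H(onz(g,a,.028))*1e3,"tray edge",H(onz(g,b,.020))*1e3)
E
```

```text
2 carr [-35.13227555  20.52808096] tray edge [23.36183373  0.32767413]
3 carr [-68.13483913  20.29733921] tray edge [21.65615537  0.05136891]
4 carr [-71.99998411  20.28909694] tray edge [2.12221121e+01 1.38911997e-02]
```

```bash
python3 -m handwheel '[{"dx":0,"dy":-0.2,"dz":0,"wx":0,"wy":0,"wz":0,"claw":0},{"dx":0,"dy":0,"dz":0,"wx":0,"wy":0,"wz":0,"claw":0},{"dx":0,"dy":0,"dz":0,"wx":0,"wy":0,"wz":0,"claw":0}]'
python3 - <<'E'
from m import *
p[1]+=.0032
out=[]
for n in("side","scene"):
    f=optics.grab_frame(n); r,_=cen(f,[-.0706,-.0415,.0185],"r"); y,_=cen(f,[-.0705,-.029,.02],"y")
    X=H(onz(f,r,.0195))-H(onz(f,y,.0195)); print(n,"red-yel mm",(X*1e3).round(2),r,y)
    o=(r-15).round().astype(int); out.append(cv2.resize(f["frame"][o[1]:o[1]+30,o[0]:o[0]+30],(400,400),interpolation=cv2.INTER_CUBIC))
f=optics.grab_frame("scene")
cv2.imwrite("pics/c5.png",np.vstack([np.hstack(out),cv2.resize(f["frame"][130:290,170:370],(800,640))])[:600] if 0 else np.vstack([cv2.resize(np.hstack(out),(500,250)),cv2.resize(f["frame"][120:260,170:370],(500,350))]))
E
```

```text
clock: 16.82
position: [0.4668, 0.2164, 0.0346]
tool_rot: [3.137, -0.001, 1.615]
force: [8.3, 0.1, -0.7]
grip_width: 0.0179
finger_force: 58.7
side red-yel mm [ -0.86 -16.85] [227.46482759 246.6137931 ] [225.46972477 241.81834862]
scene red-yel mm [ -0.48 -14.59] [265.72256098 257.08079268] [260.19904077 254.14628297]
```

View pics/c5.png

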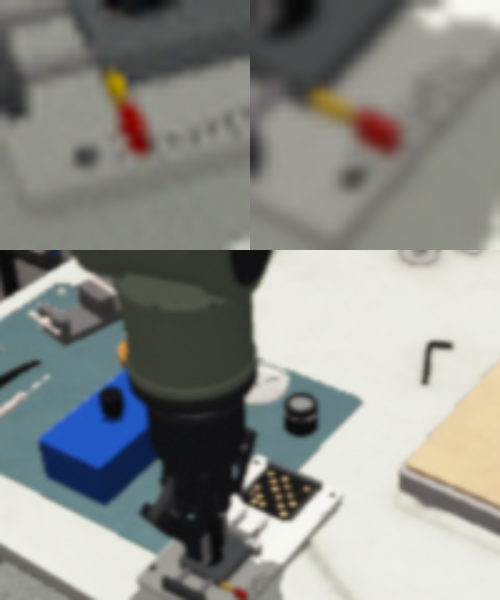

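The cover stands upright on the mat, the tray is in its nest, and the pointer lies in line with the red rider, about 0.6 mm short. I'll make one last small pull.

```bash
python3 -m handwheel '[{"dx":0,"dy":-0.06,"dz":0,"wx":0,"wy":0,"wz":0,"claw":0},{"dx":0,"dy":0,"dz":0,"wx":0,"wy":0,"wz":0,"claw":0},{"dx":0,"dy":0,"dz":0,"wx":0,"wy":0,"wz":0,"claw":0},{"dx":0,"dy":0,"dz":0,"wx":0,"wy":0,"wz":0,"claw":0}]' && python3 -c "
from workcell import job_done
print(job_done())"
```

```text
clock: 17.48
position: [0.4662, 0.2163, 0.0346]
tool_rot: [3.137, -0.001, 1.615]
force: [9.6, -0.2, 0.9]
grip_width: 0.0175
finger_force: 58.7
the job is handed in; nothing more can be done
None
```

I handed the job in at 17.5 s: the cover stands upright and released on the teal mat, and the gripper is still holding the jaw with the pointer at the red mark, within about 1 mm by my camera estimates. The tray is still in its nest, and I didn't touch the dish, loupe or tube.

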